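# Slide a printing plate out over the end of its ledge

### The arm

A 6-joint arm with a two-finger parallel gripper is mounted at the origin on the work surface. World frame = base frame: x ahead of the robot, y to its left, z up, the work surface at z = 0. Lengths are in mm, angles in rad, forces in N, time in s.
With the tool pointing down it reaches from about 300 to 850 mm from the base axis. Payload 4.2 kg.
Tool frame: the origin (TCP) lies at the very end of the fingers, on their centre line; the grasp point (between the pads) lies 19 mm behind it (bot.grip_point_offset is the distance from the TCP to the grasp point, in mm); z points along the fingers, y is the line along which they close (so a half turn about z gives the same grasp; the last joint's range is limited). The gripper opens to 91 mm and grips with 3 to 60 N. Pads are 32 mm wide; open, the fingers measure 118 mm over their backs; the gripper's body (76 mm by 178 mm) begins 60 mm behind the grasp point.
Start: joints at [1.297, 0.32, 1.565, -0, 1.257, -0.02], TCP at [144.375, 556.596, 213.976] pointing down, gripper open.
Joint ranges: [-3.11, 3.11], [-0.84, 2.01], [0.21, 2.61], [-1.34, 4.49], [0.05, 2.63], [-2.56, 2.56]. Speed limits (rad/s): [2.57, 2.57, 3.14, 3.14, 3.14, 3.14].

### API

Orientations are given as a rotation vector (axis times angle).
In Python, from rig import bot gives the robot as it stands.
- The arm moves only by the tool send_rows, never from a script. Its arguments are lists of equal length, an entry for each row: "xyz": the shift along the world's x, y, z in m, a list of three; "delta_rot": the turn, a rotation vector about the world's x, y, z in rad, a list of three; "gripper": the closure, from 0 (fully open) to 1 (shut). In form: {"xyz": [[x, y, z], ...], "delta_rot": [[rx, ry, rz], ...], "gripper": [gripper, ...]}. A call has 1 to 5 rows; each row shifts and turns the commanded pose from where the row before left it; what a row does not reach is not made up. A row lasts 1/10 s, in which the tool goes at most 50 mm and 8.59 degrees, less where a joint would pass 70% of its speed; a pose out of reach is approached as far as the arm can. A call with a gripper value outside its range is refused whole. The fingers move at their own pace and stop on an object; "force" is the grip in N (left out, the last holds). Time passes only in rows, so rows that do not move let the fingers close. It gives the time, the measured TCP pose, the force, the opening and the grip force at its end, in the units of the state.
- bot.read_state(): the state, without advancing time (a new reading comes with each control period).
- bot.get_image(name): name is "side" or "top" or "wrist"; returns the picture (480x640x3 uint8, blue, green, red); there is no depth.
- bot.calibration(name): a dict with "K" (3x3 intrinsics, pixels), "position" and "rotation" of the camera in the world. Camera axes: x right, y down, z forward; pixel columns grow to the right and rows downward; lengths in mm; the calibration is good to about 2 mm. The wrist camera is an equidistant fisheye: a pixel r from the principal point sees the ray r / f radians off the axis. A picture is of the moment at which its call begins: read the wrist's pose just before it. calibration takes no time and is no camera call; for the wrist camera it gives the pose at the moment of the call.
- bot.sign_off(): hands the job in; it is judged then, once.
The state is a dict: "clock": time; "joint_positions": joint angles; "qvel": joint speeds; "tau": joint torques, N m; "tcp_pos": TCP position; "eef_rot": TCP orientation; "wrist_force": force on the tool from outside, world axes, zero at the start; "wrist_torque": the same for the moment, N m; "grip_width": finger opening in mm; "gripper_force": force on a finger pad.
Only numpy, scipy, OpenCV 4.12 (cv2) and the standard library are available. Lean on these libraries where they do the work, as an engineer would, in place of code of your own. Each camera call takes 0.05 s, during which the arm holds its last target. There are 200 camera calls.

### The job

In this letterpress workshop, slide the brass stop all the way aside, towards the robot's side of the ledge, then push the flat aluminium plate along the ledge towards that opened end until its whole orange band sticks out past the end, so that someone can take hold of it there. Leave well over half of the plate resting on the ledge, flat and straight along it. Only push things: do not lift or tip the plate, and leave the other things where they are.

Things in the scene. Friction and masses are not known exactly. Their poses are not given: they have to be found in the camera images.
- ledge: Fixed dark wooden ledge, flat dark steel top 60 mm above its origin (on the bench). Its z is up, x away from the robot (turned up to 0.3 rad), y left. The top spans x -100 to 65, y -160 to 160 mm. A wooden fence (x 65 to 77 mm) rises 15 mm above the top along the far edge, from y -80 to 160 mm only; the other sides are open. The plate must overhang the right end, y -160 mm.
- ledge_end (a point): Point on the top edge of the ledge's right end (ledge x 18 mm, y -160 mm, z 60 mm), in the middle of the plate's path; axes as the ledge's.
- plate: Loose aluminium plate, 90 (its x) x 160 (its y) x 5 mm thick, about 0.19 kg, flat on the ledge's top, its far side 1 to 6 mm from the fence, almost in line with the ledge. Origin at the centre of its underside, axes as the ledge's. A 30 mm wide orange band crosses its leading (-y, right) end. Behind the other end the ledge's top is free for 65 mm or more.
- plate_front (a point): Middle of the lower edge of the plate's leading end, the orange one (plate y -80 mm); axes as the plate's.
- stop (a joint): How far the stop has been slid aside, in m: 0 to 0.015 at the start, in the plate's path; 0.085 fully aside. It moves along the ledge's -x (towards the robot), is not sprung, and stays where it is left; about 2 N moves it.
- stop_top (a point): Top centre of the stop: a brass block 26 (ledge x) x 20 (ledge y) x 30 mm high with a red knob (18 mm diameter, 12 mm high) on it; this point is 42.5 mm above the ledge's top. It runs across the ledge at ledge y -145 mm, centred at ledge x = 12 mm minus the joint value. There is no fence on its far side (ledge +x).
- woodtype: Bystander: small loose wooden printing block, 26 x 42 x 23 mm high, standing on the robot's side of the ledge's top, out of the plate's path. Origin under its centre.
- jar: Bystander: loose jar with a black cap, 60 mm diameter, 85 mm high, on the bench beyond the ledge. Origin under its centre.
- tin: Bystander: loose blue can, 66 mm diameter, 75 mm high, on the bench beyond the ledge. Origin under its centre.
- stick: Bystander: loose steel composing stick (shallow tray holding metal type), 50 x 200 x 23 mm high, on the bench between the robot and the ledge. Origin under its centre, long side along its y.
Things that resemble listed ones, but are neither listed nor needed, are in the scene too. Of the things shaped like the plate, the aluminium one is meant.

How it is judged (in metres and radians):
On the way, in this order (a step that is already met when the one before it is completed fails the run):
1. the stop is slid aside, out of the plate's path (value of joint stop above 0.068 m), for 0.2 s.
2. the plate's orange band stands out past the ledge's end (y of plate_front in the frame of ledge between -0.23 and -0.187 m), for 0.2 s.
At the end, for the whole second after the job is handed in: Stop at least 68 mm aside; plate's leading end 27 to 70 mm past the ledge's end, plate at rest, flat on the ledge (tilt under 0.05 rad), in line with it within 0.15 rad, its centre at ledge x above -20 mm; each bystander within 30 mm of its start (all of step 2 and value of joint stop above 0.068 m and angle between the y axis of plate and the y axis of ledge, either way round below 0.15 rad and angle between plate's own z axis and vertical below 0.05 rad and z of plate in the frame of ledge between 0.055 and 0.065 m and x of plate in the frame of ledge above -0.02 m and linear speed of plate below 0.01 m/s and angular speed of plate below 0.1 rad/s and distance of each of woodtype, jar, tin, stick from where it was at the start of the episode below 0.03 m); the robot touches nothing.
It fails at once if the plate is lifted more than 12 mm off the ledge (z of plate in the frame of ledge above 0.072 m).
It fails at once if the plate is tipped (angle between plate's own z axis and vertical above 0.2 rad).
It fails at once if the plate falls from the ledge (z of plate in the frame of ledge below 0.045 m).
It fails at once if another thing (wooden block, jar, can or composing stick) is moved (distance of any of woodtype, jar, tin, stick from where it was at the start of the episode above 0.03 m).
It also fails if it takes over 54 s, if anything falls off the work surface, if the arm or the gripper's body presses on something with over 40 N, if the wrist force passes 120 N, or if a joint passes its speed limit or range.

## Working session

There is one attempt and no reset: what is moved stays moved. The work goes in short steps, Python scripts to look and compute and a tool call to move; the robot and the scene stay as the last step left them, time stands still between calls to the robot, and variables do not carry over. Pictures are saved under pics/ and viewed, at most 10 in all, crops included, and the job is handed in when it is done.

Besides the shell and the picture viewer there is one more tool, called after ">>>" as name(argument=value, ...) on one line, values as JSON. send_rows: Moves the arm, as the interface text tells. Its arguments: {"type":"object","properties":{"xyz":{"type":"array","items":{"type":"array","items":{"type":"number"}}},"delta_rot":{"type":"array","items":{"type":"array","items":{"type":"number"}}},"gripper":{"type":"array","items":{"type":"number"}},"force":{"type":"number"}},"required":["xyz","delta_rot","gripper"]}

```bash
mkdir -p pics
cat > h.py <<'E'
import numpy as np, cv2
from rig import bot
def ray(c,u,v):
    K=np.array(c["K"]);R=np.array(c["rotation"])
    if R.shape==(3,): R=cv2.Rodrigues(R)[0]
    d=R@np.linalg.inv(K)@np.array([u,v,1.]);return np.array(c["position"]),d
def onz(c,u,v,z):
    p,d=ray(c,u,v);return p+d*(z-p[2])/d[2]
E
python3 - <<'E'
from h import *
for n in("top","side"):
    cv2.imwrite(f"pics/{n}0.png",bot.get_image(n));c=bot.calibration(n);print(n,c)
s=bot.read_state();print(s["tcp_pos"],s["eef_rot"],s["clock"])
E
```

```text
top {'K': array([[433.38777536,   0.        , 319.45732685],
       [  0.        , 433.38777536, 235.11619313],
       [  0.        ,   0.        ,   1.        ]]), 'position': array([ 363.54895534,  -61.72903766, 1021.85893656]), 'rotation': array([-2.16253224,  2.10534252, -0.14755824])}
side {'K': array([[571.26170737,   0.        , 324.30151479],
       [  0.        , 571.26170737, 247.70530383],
       [  0.        ,   0.        ,   1.        ]]), 'position': array([385.86232757, 706.0016823 , 978.73543714]), 'rotation': array([-0.27245565,  2.86935644, -1.08480668])}
[144.26648518 556.14386561 213.21275901] [-3.97579520e-01 -3.11613171e+00  2.46029156e-03] 0.1
```

View pics/top0.png

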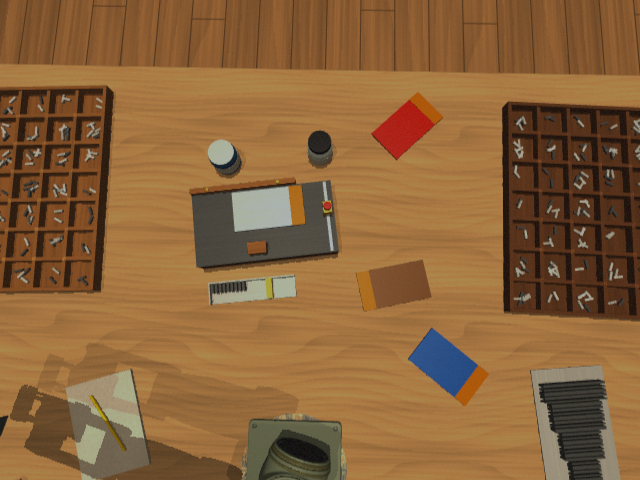

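View pics/side0.png

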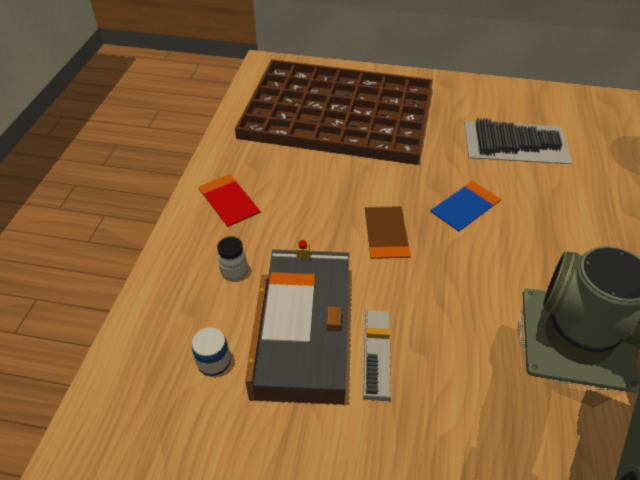

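The top view shows four things shaped like the plate: aluminium on the ledge (268,208), red (407,127), brown (393,286) and blue (448,366). I choose the aluminium one on the ledge. The stop's red knob is at (327,206), the wood block at (257,248) and the stick at (252,290).

Run:
```python
from h import *
im=cv2.imread("pics/top0.png");c=bot.calibration("top")
x0,y0,x1,y1=180,130,350,310
cr=im[y0:y1,x0:x1];hsv=cv2.cvtColor(cr,cv2.COLOR_BGR2HSV)
H,S,V=cv2.split(hsv)
def big(m,k=3):
    m=cv2.morphologyEx(m.astype(np.uint8)*255,cv2.MORPH_CLOSE,np.ones((k,k)))
    cs,_=cv2.findContours(m,cv2.RETR_EXTERNAL,cv2.CHAIN_APPROX_NONE);return max(cs,key=cv2.contourArea)
out=cv2.resize(cr,None,fx=3.3,fy=3.3,interpolation=cv2.INTER_CUBIC)
def rep(n,m,z,k=3):
    r=cv2.minAreaRect(big(m,k));b=cv2.boxPoints(r)
    P=np.array([onz(c,u+x0,v+y0,z)[:2] for u,v in b])
    print(n,(b+[x0,y0]).round(1).tolist(),P.round(1).tolist(),"centre",P.mean(0).round(1),"sides",np.linalg.norm(P[1]-P[0]).round(1),np.linalg.norm(P[2]-P[1]).round(1))
    e=P[1]-P[0] if np.linalg.norm(P[1]-P[0])>np.linalg.norm(P[2]-P[1]) else P[2]-P[1]
    print("  long angle from +y",np.arctan2(-e[0]*np.sign(e[1]),abs(e[1])).round(3))
    cv2.polylines(out,[((b+.5)*3.3).astype(int)],True,(0,255,0),1)
uu,vv=np.meshgrid(np.arange(x0,x1),np.arange(y0,y1))
near=(vv>180)&(vv<235)
rep("white",(V>150)&(S<60)&near&(uu<305)&(uu>228),65)
rep("orange",(H>8)&(H<20)&(S>180)&(V>150)&near&(uu>285)&(uu<308),65)
rep("knob",((H<6)|(H>175))&(S>170)&(V>120)&(uu>318)&near,102.5)
rep("ledge",(V<95)&(S<110)&(vv>175)&(vv<272),60,9)
rep("wood",(H<14)&(S>130)&(V>90)&(vv>238)&(vv<258)&(uu>240)&(uu<272),83)
cv2.imwrite("pics/crop.png",out)
```

```text
white [[230.2, 193.2], [287.6, 186.3], [292.1, 224.4], [234.7, 231.2]] [[603.0, 161.2], [622.1, 31.2], [534.4, 17.6], [515.6, 145.8]] centre [568.8  88.9] sides 131.4 88.8
  long angle from +y 0.146
orange [[288.2, 186.4], [300.7, 185.1], [304.7, 222.8], [292.2, 224.2]] [[622.0, 29.8], [625.8, 1.4], [538.7, -10.7], [534.9, 17.3]] centre [580.4   9.5] sides 28.6 88.0
  long angle from +y -1.433
knob [[324.0, 202.0], [330.0, 202.0], [330.0, 208.0], [324.0, 208.0]] [[578.9, -53.0], [579.2, -66.1], [565.9, -66.4], [565.6, -53.4]] centre [572.4 -59.7] sides 13.0 13.3
  long angle from +y -1.547
ledge [[188.5, 195.2], [330.1, 179.2], [338.4, 252.2], [196.7, 268.2]] [[597.2, 257.9], [642.7, -65.2], [475.0, -87.7], [430.9, 227.0]] centre [536.5  83. ] sides 326.3 169.2
  long angle from +y 0.14
wood [[246.3, 242.2], [264.8, 240.3], [266.0, 251.8], [247.5, 253.7]] [[489.1, 115.0], [494.3, 74.6], [469.0, 70.9], [463.9, 111.1]] centre [479.1  92.9] sides 40.8 25.5
  long angle from +y 0.127
```

View pics/crop.png

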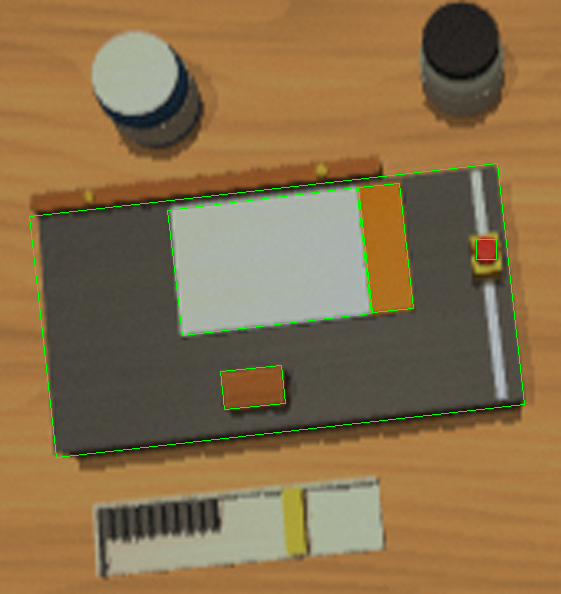

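The box outlines sit on the aluminium plate with its band, on the ledge and on the knob, so the choice is confirmed. Ledge origin is about (556, 84), yaw 0.14. The plate's front is at ledge y ≈ -91.5 and the stop at ledge x ≈ -4. I'm moving to the far side of the stop, gripper shut, tool y along ledge x.

>>> send_rows(xyz=[[0.0237, -0.0305, 0], [0.0237, -0.0305, 0], [0.0237, -0.0305, 0], [0.0237, -0.0305, 0], [0.0237, -0.0305, 0]], delta_rot=[[0, 0, -0.059], [0, 0, -0.059], [0, 0, -0.059], [0, 0, -0.059], [0, 0, -0.059]], gripper=[1, 1, 1, 1, 1])

```text
clock: 0.6
tcp_pos: [263.4, 402.6, 213.6]
eef_rot: [-0.854, -3.023, 0.001]
wrist_force: [0.4, 0.3, 0.1]
grip_width: 54.1
gripper_force: 0.0
```

>>> send_rows(xyz=[[0.0237, -0.0305, 0], [0.0237, -0.0305, 0], [0.0237, -0.0305, 0], [0.0237, -0.0305, 0], [0.0237, -0.0305, 0]], delta_rot=[[0, 0, -0.059], [0, 0, -0.059], [0, 0, -0.059], [0, 0, -0.059], [0, 0, -0.059]], gripper=[1, 1, 1, 1, 1])

```text
clock: 1.1
tcp_pos: [381.9, 250.1, 213.8]
eef_rot: [-1.29, -2.864, 0.0]
wrist_force: [0.7, 0.3, -0.5]
grip_width: 13.9
gripper_force: 0.0
```

>>> send_rows(xyz=[[0.0237, -0.0305, 0], [0.0237, -0.0305, 0], [0.0237, -0.0305, 0], [0.0237, -0.0305, 0], [0.0237, -0.0305, 0]], delta_rot=[[0, 0, -0.059], [0, 0, -0.059], [0, 0, -0.059], [0, 0, -0.059], [0, 0, -0.059]], gripper=[1, 1, 1, 1, 1])

```text
clock: 1.6
tcp_pos: [500.4, 97.6, 213.7]
eef_rot: [-1.697, -2.643, 0.0]
wrist_force: [-0.8, 0.2, -0.4]
grip_width: 0.4
gripper_force: 0.0
```

>>> send_rows(xyz=[[0.0237, -0.0305, 0], [0.0237, -0.0305, 0], [0.0237, -0.0305, 0], [0.0237, -0.0305, 0], [0.0237, -0.0305, 0]], delta_rot=[[0, 0, -0.059], [0, 0, -0.059], [0, 0, -0.059], [0, 0, -0.059], [0, 0, -0.059]], gripper=[1, 1, 1, 1, 1])

```text
clock: 2.1
tcp_pos: [618.9, -54.8, 213.5]
eef_rot: [-2.067, -2.365, 0.001]
wrist_force: [0.6, 1.1, 0.3]
grip_width: 0.2
gripper_force: 0.0
```

>>> send_rows(xyz=[[0, 0, -0.035], [0, 0, -0.035], [0, 0, -0.035], [0, 0, -0.034], [0, 0, 0]], delta_rot=[[0, 0, 0], [0, 0, 0], [0, 0, 0], [0, 0, 0], [0, 0, 0.005]], gripper=[1, 1, 1, 1, 1])

```text
clock: 2.6
tcp_pos: [614.3, -53.1, 69.8]
eef_rot: [-2.052, -2.367, 0.01]
wrist_force: [-1.6, -0.1, -0.5]
grip_width: 0.7
gripper_force: 0.0
```

Run:
```python
from h import *
a=bot.get_image("top")[130:310,180:350];b=bot.get_image("side")[180:420,180:420]
cv2.imwrite("pics/c1.png",np.hstack([cv2.resize(a,(378,400)),cv2.resize(b,(400,400))]))
```

```text
(no output)
```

View pics/c1.png

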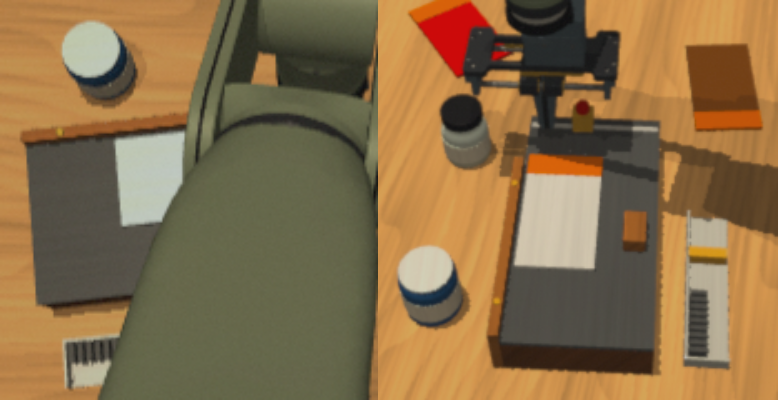

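The shut fingers (side crop, 545,120) are just beyond the stop (583,115), in line with it and clear of the jar. I'm pushing towards the robot.

>>> send_rows(xyz=[[-0.0119, -0.0017, 0], [-0.0119, -0.0017, 0], [-0.0119, -0.0017, 0], [-0.0119, -0.0017, 0], [-0.0119, -0.0017, 0]], delta_rot=[[0, 0, 0], [0, 0, 0], [0, 0, 0], [0, 0, 0], [0, 0, 0]], gripper=[1, 1, 1, 1, 1])

```text
clock: 3.2
tcp_pos: [558.7, -62.1, 76.1]
eef_rot: [2.057, 2.371, 0.003]
wrist_force: [3.1, -0.4, 1.5]
grip_width: 0.7
gripper_force: 1.3
```

>>> send_rows(xyz=[[-0.005, -0.0007, 0], [-0.005, -0.0007, 0], [-0.004, -0.0006, 0], [-0.004, -0.0006, 0], [0, 0, 0]], delta_rot=[[0, 0, 0], [0, 0, 0], [0, 0, 0], [0, 0, 0], [0, 0, 0]], gripper=[1, 1, 1, 1, 1])

```text
clock: 3.7
tcp_pos: [540.0, -64.6, 74.7]
eef_rot: [-2.057, -2.372, 0.002]
wrist_force: [0.3, -0.1, 0.3]
grip_width: 0.6
gripper_force: 0.1
```

>>> send_rows(xyz=[[-0.003, -0.0004, 0], [-0.003, -0.0004, 0], [-0.002, -0.0003, 0], [-0.002, -0.0003, 0], [0, 0, 0]], delta_rot=[[0, 0, 0], [0, 0, 0], [0, 0, 0], [0, 0, 0], [0, 0, 0]], gripper=[1, 1, 1, 1, 1])

```text
clock: 4.2
tcp_pos: [530.2, -65.9, 74.8]
eef_rot: [-2.058, -2.373, 0.001]
wrist_force: [-0.2, -0.4, -0.4]
grip_width: 0.4
gripper_force: 0.2
```

>>> send_rows(xyz=[[0.01, 0.0014, 0], [0.01, 0.0014, 0], [0, 0, 0.04], [0, 0, 0.04], [0, 0, 0]], delta_rot=[[0, 0, 0], [0, 0, 0], [0, 0, 0], [0, 0, 0], [0, 0, 0]], gripper=[1, 1, 1, 1, 1])

```text
clock: 4.7
tcp_pos: [555.4, -63.4, 160.5]
eef_rot: [2.052, 2.366, 0.01]
wrist_force: [0.7, -0.3, -0.0]
grip_width: 0.5
gripper_force: 0.0
```

>>> send_rows(xyz=[[0.001, 0.04, 0], [0.001, 0.04, 0], [0.001, 0.04, 0], [0.001, 0.04, 0], [0.001, 0.04, 0]], delta_rot=[[0, 0, 0], [0, 0, 0], [0, 0, 0], [0, 0, 0], [0, 0, 0]], gripper=[0.45, 0.45, 0.45, 0.45, 0.45])

```text
clock: 5.2
tcp_pos: [556.0, 138.7, 154.3]
eef_rot: [-2.058, -2.373, 0.001]
wrist_force: [0.3, -1.0, -0.2]
grip_width: 37.4
gripper_force: 0.0
```

>>> send_rows(xyz=[[0.001, 0.025, 0], [0.001, 0.021, 0], [0, 0, -0.03], [0, 0, -0.03], [0, 0, 0]], delta_rot=[[0, 0, 0], [0, 0, 0], [0, 0, 0], [0, 0, 0], [0, 0, 0]], gripper=[0.45, 0.45, 0.45, 0.45, 0.45])

```text
clock: 5.7
tcp_pos: [554.9, 182.5, 90.5]
eef_rot: [-2.054, -2.37, 0.013]
wrist_force: [-0.2, -0.1, 0.5]
grip_width: 50.1
gripper_force: 0.0
```

Run:
```python
from h import *
s=bot.read_state();print(s["tcp_pos"],s["eef_rot"])
a=bot.get_image("top")[130:310,180:350];b=bot.get_image("side")[180:420,180:420]
cv2.imwrite("pics/c2.png",np.hstack([cv2.resize(a,(378,400)),cv2.resize(b,(400,400))]))
```

```text
[554.9148898  182.47245607  90.46510424] [-2.05397437 -2.37033295  0.0131352 ]
```

View pics/c2.png

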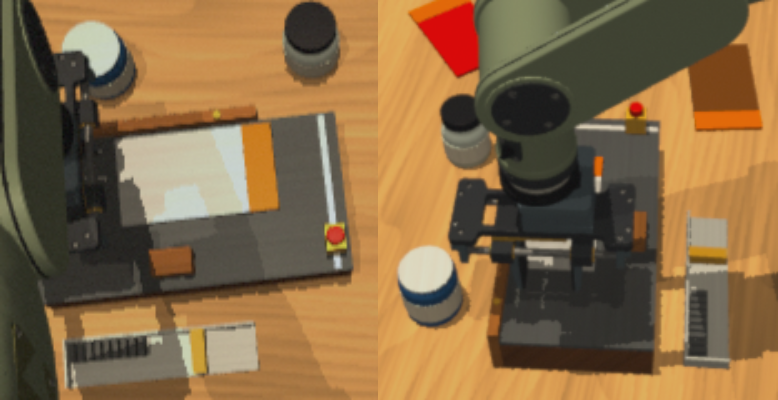

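The stop is aside: its knob is at crop (336,236), near the rail's robot end. The fingers are behind the plate and clear of the wood block and fence. I'll check the stop's value and then descend.

Run:
```python
from h import *
c=bot.calibration("top");im=bot.get_image("top")
H,S,V=cv2.split(cv2.cvtColor(im,cv2.COLOR_BGR2HSV))
m=((H<6)|(H>175))&(S>150)&(V>120);m[:200]=0;m[260:]=0;m[:,:318]=0;m[:,350:]=0
v,u=np.nonzero(m);P=onz(c,u.mean(),v.mean(),102.5);a=.14
d=P[:2]-[556,84.1];print(P,"ledge",d@[np.cos(a),np.sin(a)],d@[-np.sin(a),np.cos(a)])
s=bot.read_state();print(s["tcp_pos"])
```

```text
[506.02320057 -68.56522349 102.5       ] ledge -70.79120701876666 -144.19762811283545
[558.81552781 183.16311777  95.72345376]
```

>>> send_rows(xyz=[[0, 0, -0.015], [0, 0, -0.008], [0, 0, -0.004], [0, 0, 0], [0, 0, 0]], delta_rot=[[0, 0, 0], [0, 0, 0], [0, 0, 0], [0, 0, 0], [0, 0, 0]], gripper=[0.45, 0.45, 0.45, 0.45, 0.45])

```text
clock: 6.35
tcp_pos: [558.3, 183.0, 68.6]
eef_rot: [2.058, 2.373, 0.001]
wrist_force: [0.2, 0.9, -0.3]
grip_width: 50.2
gripper_force: 0.0
```

>>> send_rows(xyz=[[0, 0, -0.003], [0, 0, -0.002], [0, 0, -0.001], [0, 0, 0], [0, 0, 0]], delta_rot=[[0, 0, 0], [0, 0, 0], [0, 0, 0], [0, 0, 0], [0, 0, 0]], gripper=[0.45, 0.45, 0.45, 0.45, 0.45])

```text
clock: 6.85
tcp_pos: [557.9, 182.9, 62.0]
eef_rot: [2.058, 2.373, 0.0]
wrist_force: [0.0, 0.4, -0.1]
grip_width: 50.0
gripper_force: 0.0
```

>>> send_rows(xyz=[[0.0007, -0.005, 0], [0.0007, -0.005, 0], [0.0007, -0.005, 0], [0.0007, -0.005, 0], [0.0007, -0.005, 0]], delta_rot=[[0, 0, 0], [0, 0, 0], [0, 0, 0], [0, 0, 0], [0, 0, 0]], gripper=[0.45, 0.45, 0.45, 0.45, 0.45])

```text
clock: 7.35
tcp_pos: [561.5, 157.4, 62.0]
eef_rot: [-2.059, -2.373, -0.0]
wrist_force: [0.5, 1.2, -0.3]
grip_width: 50.3
gripper_force: 0.5
```

>>> send_rows(xyz=[[0.0007, -0.005, 0], [0.0007, -0.005, 0], [0.0007, -0.005, 0], [0.0007, -0.005, 0], [0.0007, -0.005, 0]], delta_rot=[[0, 0, 0], [0, 0, 0], [0, 0, 0], [0, 0, 0], [0, 0, 0]], gripper=[0.45, 0.45, 0.45, 0.45, 0.45])

```text
clock: 7.85
tcp_pos: [564.9, 132.5, 62.0]
eef_rot: [2.058, 2.373, 0.0]
wrist_force: [0.0, 0.9, 0.9]
grip_width: 50.3
gripper_force: 0.6
```

```bash
cat > m.py <<'E'
from h import *
im=bot.get_image("top");c=bot.calibration("top");s=bot.read_state();a=.14
e=np.array([np.cos(a),np.sin(a)]);n=np.array([-e[1],e[0]]);o=np.array([556,84.1])
H,S,V=cv2.split(cv2.cvtColor(im,cv2.COLOR_BGR2HSV))
m=((H>8)&(H<20)&(S>180)&(V>130)).astype(np.uint8)*255
m[:175]=0;m[238:]=0;m[:,:280]=0;m[:,365:]=0
cs,_=cv2.findContours(m,0,1);k=max(cs,key=cv2.contourArea);b=cv2.boxPoints(cv2.minAreaRect(k))
print("band area",cv2.contourArea(k))
for u,v in b:
    d=onz(c,u,v,65)[:2]-o;print((round(u),round(v)),(d@e).round(1),(d@n).round(1))
d=s["tcp_pos"][:2]-o;print("tool",d@e,d@n,s["tcp_pos"],s["wrist_force"])
E
python3 m.py
```

```text
band area 442.0
(305, 184) 58.7 -101.6
(318, 183) 58.8 -130.5
(322, 221) -31.3 -130.7
(310, 223) -31.4 -102.2
tool 15.60270139957627 45.89677366785435 [565.04546576 131.72496901  62.02608849] [-0.39293895 -0.83406384 -0.88716394]
```

The plate is moving straight: its front is at ledge y -130.6 and about 73 mm remain.

>>> send_rows(xyz=[[0.0008, -0.006, 0], [0.0008, -0.006, 0], [0.0008, -0.006, 0], [0.0008, -0.006, 0], [0.0008, -0.006, 0]], delta_rot=[[0, 0, 0], [0, 0, 0], [0, 0, 0], [0, 0, 0], [0, 0, 0]], gripper=[0.45, 0.45, 0.45, 0.45, 0.45])

```text
clock: 8.4
tcp_pos: [568.9, 102.4, 62.0]
eef_rot: [2.058, 2.373, 0.0]
wrist_force: [-0.2, 0.4, 0.2]
grip_width: 50.3
gripper_force: 0.5
```

>>> send_rows(xyz=[[0.0008, -0.006, 0], [0.0008, -0.006, 0], [0.0008, -0.006, 0], [0.0008, -0.005, 0], [0, 0, 0]], delta_rot=[[0, 0, 0], [0, 0, 0], [0, 0, 0], [0, 0, 0], [0, 0, 0]], gripper=[0.45, 0.45, 0.45, 0.45, 0.45])

```text
clock: 8.9
tcp_pos: [572.2, 79.0, 62.0]
eef_rot: [2.059, 2.373, -0.001]
wrist_force: [-0.5, 0.7, -0.0]
grip_width: 50.0
gripper_force: 0.0
```

```bash
python3 m.py
```

```text
band area 455.0
(329, 182) 58.5 -156.2
(342, 180) 58.8 -185.8
(347, 219) -31.7 -185.9
(334, 220) -32.0 -156.6
tool 15.283062573427218 -6.961849480281997 [572.10501119  79.33891143  61.91366117] [ 0.47977712 -0.19743633  0.68692275]
```

>>> send_rows(xyz=[[0.0007, -0.005, 0], [0.0007, -0.005, 0], [0.0007, -0.005, 0], [0.0006, -0.004, 0], [0, 0, 0]], delta_rot=[[0, 0, 0], [0, 0, 0], [0, 0, 0], [0, 0, 0], [0, 0, 0]], gripper=[0.45, 0.45, 0.45, 0.45, 0.45])

```text
clock: 9.45
tcp_pos: [574.9, 60.2, 62.0]
eef_rot: [2.059, 2.373, -0.0]
wrist_force: [0.2, -0.1, 0.1]
grip_width: 50.4
gripper_force: 0.0
```

>>> send_rows(xyz=[[-0.001, 0.01, 0], [-0.001, 0.01, 0], [0, 0, 0.03], [0, 0, 0.04], [0, 0, 0.04]], delta_rot=[[0, 0, 0], [0, 0, 0], [0, 0, 0], [0, 0, 0], [0, 0, 0]], gripper=[0.45, 0.45, 0.45, 0.45, 0.45])

```text
clock: 9.95
tcp_pos: [572.2, 82.1, 172.8]
eef_rot: [-2.056, -2.374, 0.001]
wrist_force: [1.1, 0.0, 0.0]
grip_width: 50.3
gripper_force: 0.0
```

>>> send_rows(xyz=[[0, 0.03, 0.02], [0, 0.04, 0], [0, 0.04, 0], [0, 0.04, 0], [0, 0, 0]], delta_rot=[[0, 0, 0], [0, 0, 0], [0, 0, 0], [0, 0, 0], [0, 0, 0]], gripper=[0.45, 0.45, 0.45, 0.45, 0.45])

```text
clock: 10.45
tcp_pos: [572.0, 236.5, 191.8]
eef_rot: [-2.051, -2.378, -0.003]
wrist_force: [0.1, 0.1, -0.6]
grip_width: 50.1
gripper_force: 0.0
```

```bash
python3 m.py
python3 - <<'E'
from h import *
a=bot.get_image("top")[130:310,180:380];b=bot.get_image("side")[180:420,180:420]
cv2.imwrite("pics/c3.png",np.hstack([cv2.resize(a,(400,360)),cv2.resize(b,(360,360))]))
E
```

```text
band area 455.5
(337, 180) 58.7 -175.4
(350, 179) 59.1 -204.8
(355, 218) -31.4 -204.6
(342, 219) -31.8 -175.6
tool 36.75064423163368 146.09791277985312 [572.004118   233.89678961 191.67570602] [ 0.86250295 -0.53597228 -0.10885473]
```

View pics/c3.png

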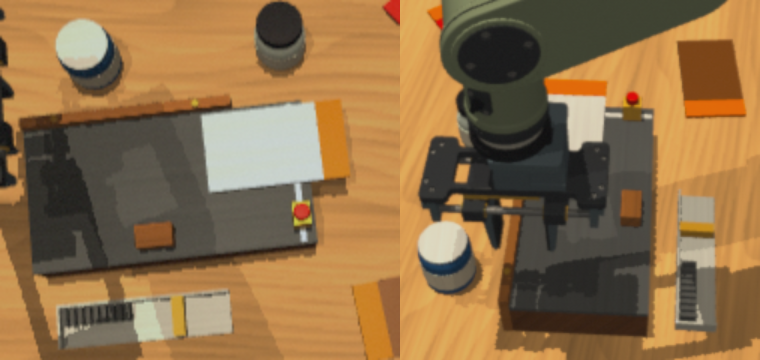

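The band (crop 332,140) hangs fully past the ledge's end, with the front at y ≈ -204.7 and the plate straight. The stop (302,212) is aside, the bystanders are undisturbed and the arm is clear.

```bash
python3 -c "
from rig import bot
print(bot.sign_off())"
```

```text
the job is handed in; nothing more can be done
None
```

The job is handed in, though sign-off returned no verdict: by camera, the stop is about 83 mm aside and the aluminium plate lies flat and straight with its orange band about 45 mm past the ledge's right end, with the other things undisturbed and the arm clear.

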